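Set the gap stands with the feeler blade

TASK

Set the gap of every gap stand to the thickness of the feeler blade, one stand after the other from left to right: slide the blade well in under the jaw (raise the jaw first if the blade will not go in), bring the jaw down on it and let go of the jaw so that the blade just drags, then draw the blade out without disturbing the setting. When all stands are set, lay the feeler back in its case and lower the lid until it is closed, without letting it slam; leave the other things on the bench alone.

Things in the scene. Friction and masses are not known exactly. Their poses are not given: they have to be found in the camera images.
- feeler: Feeler gauge, about 0.1 kg: black handle 60 x 28 x 22 mm (x, y, z) with a flat steel blade 45 long, 18 wide, 5 mm thick out of its +x end, undersides flush. Origin: centre of the handle's underside; x along the blade, z up when it lies flat. Starts flat on the floor of the open case, 4 mm above the bench. Take it across the 28 mm width of the handle.
- blade_tip (a point): Centre of the blade's tip end, 75 mm along x from the feeler's origin and 2.5 mm above its underside.
- stand_1: Gap stand 1 of 3 from the left (+y); may be absent (None). 5 kg, loose. Origin at bench level, z up, x from the open front to the column. Base plate x -95..55, y -50..50, top (anvil) 12 mm up, with side lips |y| 44..50 to 20 mm up for x -95..15; column x 27..53, y -22..22, 80 mm high; sliding upper jaw x -9..24, y -18..18, 16 mm tall. The blade enters along +x; the plate carries the feeler.
- jaw_1 (a joint): Height of stand 1's jaw in m, 0 at the top, growing downward to 0.0155; the gap from anvil to jaw is 0.016 minus this. Starts at gaps of 2.5 to 15 mm, so the blade may not go in at first. About 5 N of friction holds the jaw wherever it is left; push its head down, or pinch it and lift.
- head_1 (a point): Centre of the top of stand 1's jaw head, a ribbed block 20 x 20 mm, 26 mm tall, standing on the jaw, 6.5 mm along x from the stand's origin; 70 mm above the bench with the jaw at the top; moves with the jaw. Press here, or pinch the head across y to lift.
- stand_2: Gap stand 2 of 3 from the left (+y); may be absent (None). 5 kg, loose. Origin at bench level, z up, x from the open front to the column. Base plate x -95..55, y -50..50, top (anvil) 12 mm up, with side lips |y| 44..50 to 20 mm up for x -95..15; column x 27..53, y -22..22, 80 mm high; sliding upper jaw x -9..24, y -18..18, 16 mm tall. The blade enters along +x; the plate carries the feeler.
- jaw_2 (a joint): Height of stand 2's jaw in m, 0 at the top, growing downward to 0.0155; the gap from anvil to jaw is 0.016 minus this. Starts at gaps of 2.5 to 15 mm, so the blade may not go in at first. About 5 N of friction holds the jaw wherever it is left; push its head down, or pinch it and lift.
- head_2 (a point): Centre of the top of stand 2's jaw head, a ribbed block 20 x 20 mm, 26 mm tall, standing on the jaw, 6.5 mm along x from the stand's origin; 70 mm above the bench with the jaw at the top; moves with the jaw. Press here, or pinch the head across y to lift.
- stand_3: Gap stand 3 of 3 from the left (+y); may be absent (None). 5 kg, loose. Origin at bench level, z up, x from the open front to the column. Base plate x -95..55, y -50..50, top (anvil) 12 mm up, with side lips |y| 44..50 to 20 mm up for x -95..15; column x 27..53, y -22..22, 80 mm high; sliding upper jaw x -9..24, y -18..18, 16 mm tall. The blade enters along +x; the plate carries the feeler.
- jaw_3 (a joint): Height of stand 3's jaw in m, 0 at the top, growing downward to 0.0155; the gap from anvil to jaw is 0.016 minus this. Starts at gaps of 2.5 to 15 mm, so the blade may not go in at first. About 5 N of friction holds the jaw wherever it is left; push its head down, or pinch it and lift.
- head_3 (a point): Centre of the top of stand 3's jaw head, a ribbed block 20 x 20 mm, 26 mm tall, standing on the jaw, 6.5 mm along x from the stand's origin; 70 mm above the bench with the jaw at the top; moves with the jaw. Press here, or pinch the head across y to lift.
- case: Grey gauge case, fixed, open at the start: a shallow tray 150 x 140 mm (x, y), walls 4 mm thick and 14 mm high, inner floor 4 mm above the bench. Origin: centre of its underside; z up; the lid's hinge runs along y on its +x rim.
- lid (a joint): Angle of the case's hinged lid in rad: 0 closed, growing as it opens; starts between 1.42 and 1.55. A stiff hinge holds it where it is left; about 2.5 N at the front edge lowers it. The lid is a hood 150 x 140 mm and 22 mm deep, so the closed case is 36 mm high.
- hinge (a point): Middle of the lid's hinge axis: 75 mm along x from the case's origin, 14 mm above the bench. The axis is the case's y axis.
- lid_front (a point): Middle of the outer front edge of the lid: 150 mm from the hinge along the lid and 22 mm out from it (the lid's outer face); moves with the lid.
- oil_bottle: Small oil bottle with a red spout, 42 mm across, 126 mm tall, bystander; origin centre of underside.
- tape_roll: Roll of black tape lying flat, 80 mm across, 24 mm high, bystander; origin centre of underside.
- spool: Wire spool with black flanges, 55 mm across, 38 mm high, bystander; origin centre of underside.

How it is judged:
By the outcome, as a careful person would: the job done as asked, in the order asked, and still so for the second after the job is handed in, with the robot touching nothing.
Of stand_1, stand_2, stand_3 only 2 to 3 are there at a start; the rules pass over those that are not, and their reading is None.
At some moment in a run one of feeler may be knocked a few centimetres aside while the robot is not near it.
It also fails if it takes over 210 s, if anything falls off the work surface, if the arm or the gripper's body presses on something with over 40 N, if the wrist force passes 120 N, or if a joint passes its speed limit or range.

ROBOT

A 7-joint arm with a two-finger parallel gripper is mounted at the origin on a cart in front of the work surface, level with it; the furniture and walls round the work are solid. World frame = base frame: x ahead of the robot, y to its left, z up, the work surface at z = 0. Lengths are in m, angles in degrees, forces in N, time in s.
With the tool pointing down it reaches from about 0.4 to 0.85 m from the base axis. Payload 10.4 kg.
Tool frame: the origin (TCP) lies at the very end of the fingers, on their centre line; the grasp point (between the pads) lies 19 mm behind it; z points along the fingers, y is the line along which they close (so a half turn about z gives the same grasp; the last joint's range is limited). The gripper opens to 87 mm and grips with 3 to 60 N. Pads are 19 mm wide; open, the fingers measure 117 mm over their backs; the gripper's body (75 mm by 190 mm) begins 51 mm behind the grasp point.
Start: joints at [66.371, 19.034, -3.707, 83.658, 1.238, 77.344, -5.071], TCP at [0.238, -0.578, 0.223] pointing down, gripper open.
Joint ranges: [-148.97, 148.97], [-28.65, 121.19], [-84.17, 76.75], [9.2, 138.47], [-72.65, 252.65], [3.7, 117.97], [-149.18, 149.18]. Speed limits (degrees/s): [127.2, 127.2, 159.86, 159.86, 180, 180, 180].

INTERFACE

Orientations are given as [roll, pitch, yaw] about the fixed x, y, z axes, in that order (R = Rz(yaw) Ry(pitch) Rx(roll)).
In Python, from workcell import r gives the robot as it stands.
- The arm moves only by the tool arm_command, never from a script. Its argument "plan" is a list that holds one entry, the list of rows, each a list of 5 numbers: the closure, from 0 (fully open) to 1 (shut), then the shift along the tool's x, y, z in m, then the turn about the tool's z in rad. A call has 1 to 20 rows; each row is the pose to reach, as a shift and turn from the pose commanded when the call began, along the tool's axes at that moment; what a row does not reach only later rows make up. A row lasts 1/10 s, in which the tool goes at most 50 mm and 8.59 degrees, less where a joint would pass 70% of its speed; a pose out of reach is approached as far as the arm can. A call with a gripper value outside its range is refused whole. The fingers move at their own pace and stop on an object; "force" is the grip in N (left out, the last holds). Time passes only in rows, so rows that repeat a pose let the fingers close. It gives the time, the measured TCP pose, the force, the opening and the grip force at its end, in the units of the state.
- r.read_state(): the state, without advancing time (a new reading comes with each control period).
- r.grab_frame(name): name is "scene" or "top" or "wrist"; returns (picture, depth): 480x640x3 uint8, red, green, blue; 480x640 float32, m along the optical axis (not along the pixel's ray), 0 where there is no reading.
- r.calibration(name): a dict with "fx", "fy", "cx", "cy" (pixels), "view" (4x4, takes a point from world to camera coordinates); the wrist camera has in their place "tool_from_camera" (4x4, takes a point from camera to tool coordinates, whose origin is the TCP and whose axes are the flange's). Camera axes: x right, y down, z forward; pixel columns grow to the right and rows downward; lengths in m; the calibration is good to about 2 mm. A picture is of the moment at which its call begins: read the wrist's pose just before it. calibration takes no time and is no camera call.
- r.job_done(): hands the job in; it is judged then, once.
The state is a dict: "clock": time; "joint_positions": joint angles; "joint_vel": joint speeds; "effort": joint torques, N m; "tcp_pos": TCP position; "tcp_rot": TCP orientation; "contact_force": force on the tool from outside, world axes, zero at the start; "moment": the same for the moment, N m; "grip_width": finger opening in m; "grip_force": force on a finger pad.
Only numpy, scipy, OpenCV 4.12 (cv2) and the standard library are available. Lean on these libraries where they do the work, as an engineer would, in place of code of your own. Each camera call takes 0.05 s, during which the arm holds its last target. There are 200 camera calls.

## Working session

There is one attempt and no reset: what is moved stays moved. The work goes in short steps, Python scripts to look and compute and a tool call to move; the robot and the scene stay as the last step left them, time stands still between calls to the robot, and variables do not carry over. Pictures are saved under pics/ and viewed, at most 14 in all, crops included, and the job is handed in when it is done.

Besides the shell and the picture viewer there is one more tool, called after ">>>" as name([rows], argument=value, ...), one row to a line, values as JSON. arm_command: Moves the arm, as the interface text tells. Its arguments: {"type":"object","properties":{"plan":{"type":"array"},"force":{"type":"number"}},"required":["plan"]}

```bash
ls; mkdir -p pics
python3 - <<'E'
from workcell import r
import cv2,numpy as np
s=r.read_state(); print({k:np.round(v,4) for k,v in s.items()})
for n in("scene","top"):
    p,d=r.grab_frame(n); cv2.imwrite(f"pics/{n}0.png",p[:,:,::-1]); np.save(f"pics/{n}0.npy",d)
    print(n,r.calibration(n))
print(r.calibration("wrist"))
E
```

```text
pics
{'clock': np.float64(0.0), 'joint_positions': array([66.3708, 19.0709, -3.7076, 83.7057,  1.2363, 77.3424, -5.0699]), 'joint_vel': array([-0.016 ,  0.0036,  0.0061, -0.0771, -0.0129,  0.0619,  0.0627]), 'effort': array([-2.00000e-04, -6.23273e+01,  2.39000e-02, -3.89900e+01,
       -6.15000e-02,  3.99000e-02,  1.00000e-04]), 'tcp_pos': array([ 0.2374, -0.5778,  0.2218]), 'tcp_rot': array([-1.799209e+02,  2.200000e-03,  2.233650e+01]), 'contact_force': array([ 0.5809, -0.1591, -0.2461]), 'moment': array([-0.0098,  0.0511,  0.0523]), 'grip_force': np.float64(0.0), 'grip_width': np.float64(0.0869)}
scene {'fx': 498.2305201833768, 'fy': 498.2305201833768, 'cx': 312.1768522073521, 'cy': 236.24080203191716, 'view': array([[-0.6756246 , -0.7369867 , -0.0195451 ,  0.42861388],
       [-0.50289925,  0.48008902, -0.7187537 ,  0.32765507],
       [ 0.5390953 , -0.47577846, -0.69499001,  0.96633279],
       [ 0.        ,  0.        ,  0.        ,  1.        ]])}
top {'fx': 541.2659323903001, 'fy': 541.2659323903001, 'cx': 319.66103751022933, 'cy': 228.43675026733735, 'view': array([[ 0.00755257, -0.99994285, -0.00756665,  0.06154804],
       [-0.99398157, -0.00668013, -0.10934354,  0.60524798],
       [ 0.10928675,  0.00834693, -0.99397522,  1.51587403],
       [ 0.        ,  0.        ,  0.        ,  1.        ]])}
{'fx': 378.21174855342014, 'fy': 378.21174855342014, 'cx': 315.61399066965225, 'cy': 234.10141731790404, 'tool_from_camera': array([[-9.60765479e-04, -9.56059085e-01, -2.93172479e-01,
         8.20998526e-02],
       [ 9.99999475e-01, -8.13744005e-04, -6.23447417e-04,
         4.62017777e-04],
       [ 3.57485219e-04, -2.93172924e-01,  9.56059365e-01,
        -1.61812018e-01],
       [ 0.00000000e+00,  0.00000000e+00,  0.00000000e+00,
         1.00000000e+00]])}
```

View pics/scene0.png

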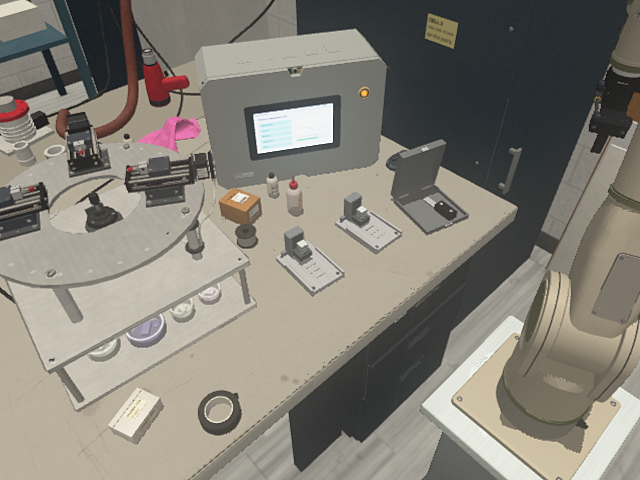

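View pics/top0.png

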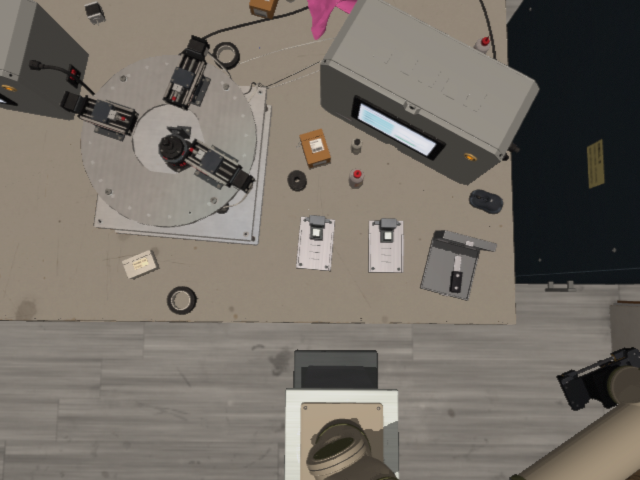

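Scene shows two stands (top image: left at ~(316,243), right at ~(386,246)). The case is at ~(455,265), with the feeler's handle at (456,281) and its blade pointing towards the hinge. Next I'll turn these into metres.

```bash
cat > h.py <<'E'
import numpy as np,cv2
from workcell import r
from scipy.spatial.transform import Rotation as R
def T_wc(name,s=None):
    "camera->world"
    c=r.calibration(name)
    if name!="wrist": return c,np.linalg.inv(c["view"])
    T=np.eye(4);T[:3,:3]=R.from_euler("xyz",s["tcp_rot"],degrees=True).as_matrix();T[:3,3]=s["tcp_pos"]
    return c,T@c["tool_from_camera"]
def ray(c,T,uv,z):
    "pixels -> world points on plane z"
    uv=np.atleast_2d(np.array(uv,float)); d=np.c_[(uv[:,0]-c["cx"])/c["fx"],(uv[:,1]-c["cy"])/c["fy"],np.ones(len(uv))]@T[:3,:3].T
    o=T[:3,3]; return o+d*((z-o[2])/d[:,2])[:,None]
def cloud(c,T,d):
    v,u=np.mgrid[:d.shape[0],:d.shape[1]]
    P=np.stack([(u-c["cx"])/c["fx"]*d,(v-c["cy"])/c["fy"]*d,d],-1)
    return P@T[:3,:3].T+T[:3,3]
def proj(c,T,P):
    q=(np.atleast_2d(P)-T[:3,3])@T[:3,:3]; return np.c_[q[:,0]/q[:,2]*c["fx"]+c["cx"],q[:,1]/q[:,2]*c["fy"]+c["cy"]]
E
python3 - <<'E'
from h import *
p=cv2.imread("pics/top0.png");d=np.load("pics/top0.npy");c,T=T_wc("top")
C=cloud(c,T,d)
for n,uv in dict(bench=(350,290),st1=(316,262),st2=(386,262),head1=(316,232),head2=(386,236),handle=(456,281),spool=(297,181),oil=(357,178),lidtop=(465,240)).items():
    print(n,C[uv[1],uv[0]].round(3))
print("base corners",ray(c,T,[(297,268),(332,270),(369,270),(403,271)],.012).round(3))
print("case corners",ray(c,T,[(421,290),(469,299),(435,232)],.014).round(3))
cv2.imwrite("pics/c0.png",cv2.resize(p[160:310,280:510],None,fx=3.4,fy=3.4,interpolation=cv2.INTER_CUBIC))
E
```

```text
bench [ 0.43  -0.023  0.001]
st1 [0.51  0.076 0.016]
st2 [ 0.511 -0.126  0.009]
head1 [0.591 0.076 0.065]
head2 [ 0.582 -0.121  0.06 ]
handle [ 0.458 -0.322  0.029]
spool [0.748 0.134 0.006]
oil [ 0.741 -0.038  0.09 ]
lidtop [ 0.562 -0.313  0.168]
base corners [[ 0.492  0.13   0.012]
 [ 0.487  0.03   0.012]
 [ 0.488 -0.077  0.012]
 [ 0.486 -0.174  0.012]]
case corners [[ 0.432 -0.225  0.014]
 [ 0.407 -0.361  0.014]
 [ 0.599 -0.268  0.014]]
```

View pics/c0.png

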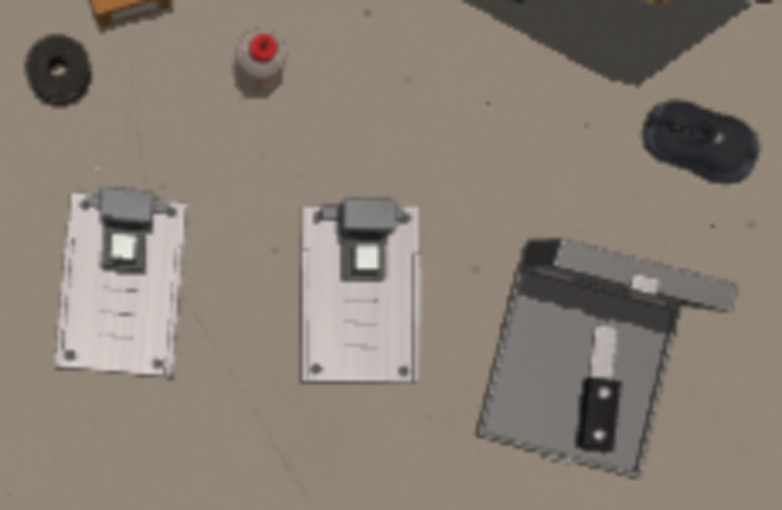

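>>> arm_command([
  [[0.0,0.22,-0.16,-0.03,0.2],[0.0,0.22,-0.16,-0.03,0.2],[0.0,0.22,-0.16,-0.03,0.2],[0.0,0.22,-0.16,-0.03,0.2],[0.0,0.22,-0.16,-0.03,0.2],[0.0,0.22,-0.16,-0.03,0.2],[0.0,0.452,-0.331,-0.03,0.39],[0.0,0.452,-0.331,-0.03,0.39],[0.0,0.452,-0.331,-0.03,0.39],[0.0,0.452,-0.331,-0.03,0.39],[0.0,0.452,-0.331,-0.03,0.39],[0.0,0.452,-0.331,-0.03,0.39],[0.0,0.452,-0.331,-0.03,0.39],[0.0,0.452,-0.331,-0.03,0.39],[0.0,0.452,-0.331,-0.03,0.39],[0.0,0.452,-0.331,-0.03,0.39]],
])

```text
clock: 1.7
tcp_pos: [0.5293, -0.1016, 0.2525]
tcp_rot: [180.0, 0.0, -0.1]
contact_force: [0.3, -0.6, 0.1]
grip_width: 0.0869
grip_force: 0.0
```

Run:
```python
from h import *
s=r.read_state(); p,d=r.grab_frame("wrist"); cv2.imwrite("pics/w1.png",p[:,:,::-1]); np.save("pics/w1.npy",d)
import json; json.dump({k:np.array(v).tolist() for k,v in s.items()},open("pics/w1.json","w"))
print(s["clock"],s["tcp_pos"],s["tcp_rot"],s["contact_force"])
```

```text
1.7 [ 0.52932584 -0.1016433   0.25245377] [ 1.79972823e+02  1.80019888e-02 -1.43913533e-01] [ 0.30261347 -0.61039237  0.14604274]
```

View pics/w1.png

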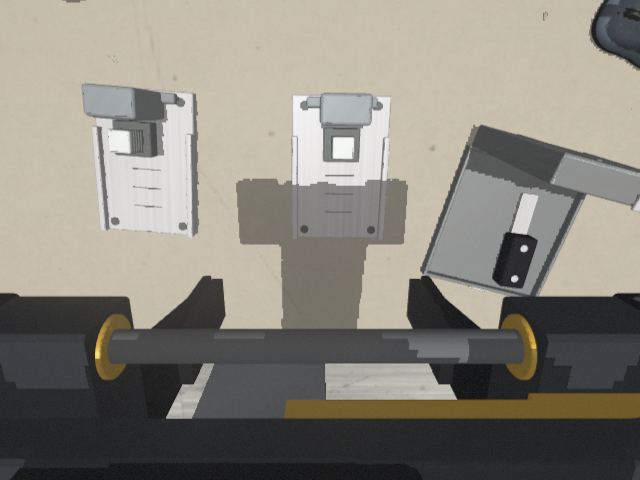

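The wrist view shows both stands clearly: heads at (121,141) and (343,148), and the feeler handle at (515,260) with the blade up to (527,196). Next I'll measure each of these in world coordinates.

```bash
cat >> h.py <<'E'
def blob(mask,near):
    n,l,st,ce=cv2.connectedComponentsWithStats(mask.astype(np.uint8)); 
    k=min((i for i in range(1,n) if st[i,4]>40),key=lambda i:np.hypot(*(ce[i]-near))); 
    ys,xs=np.nonzero(l==k); return np.c_[xs,ys],ce[k]
def rect(c,T,px,z):
    P=ray(c,T,px,z)[:,:2]*1000; (cx,cy),(w,h),a=cv2.minAreaRect(P.astype(np.float32)); 
    if w<h: w,h,a=h,w,a-90
    a=(a+90)%180-90      # yaw of long axis
    return round(cx,1),round(cy,1),round(w,1),round(h,1),round(a,1)
def grab(name="wrist"):
    s=r.read_state(); p,d=r.grab_frame(name); c,T=T_wc(name,s); return s,p,d,c,T
E
python3 - <<'E'
from h import *
import json
s=json.load(open("pics/w1.json"));p=cv2.imread("pics/w1.png")[:,:,::-1];d=np.load("pics/w1.npy");c,T=T_wc("wrist",s)
C=cloud(c,T,d);Z=C[...,2]; g=p.min(2).astype(int); M=p.max(2).astype(int)
print("bench z",np.median(Z[20:60,250:450]),"anvil z",[np.median(Z[v-4:v+4,u-4:u+4]).round(4) for u,v in((145,210),(338,170),(320,215),(370,150))])
for n,near in (("h1",(121,141)),("h2",(343,148))):
    px,ce=blob((g>225)&(Z>.035),near); z=np.median(Z[px[:,1],px[:,0]]); print(n,ce,len(px),"z",z.round(4),"mean",Z[px[:,1],px[:,0]].mean().round(4),rect(c,T,px,z))
px,ce=blob(M<60,(515,260)); print("handle",ce,rect(c,T,px,.026))
z=Z[px[:,1],px[:,0]];print(np.percentile(z,[10,50,90]))
px,ce=blob((g>190)&(Z<.03),(527,210)); print("blade",ce,rect(c,T,px,.009))
for n,uv in (("st1 corners",[(106,230),(196,236),(194,94)]),("st2",[(294,237),(385,238),(390,97)])): print(n,ray(c,T,uv,.012)[:,:2].round(4).tolist())
print("case",ray(c,T,[(423,272),(535,297),(479,127)],.014).round(4).tolist())
for u0,v0 in((90,85),(285,90)):
    print()
E
```

```text
bench z -0.00021582032990280497 anvil z [np.float64(0.0117), np.float64(0.0116), np.float64(0.0116), np.float64(0.0118)]
h1 [118.28497409 140.84974093] 386 z 0.0665 mean 0.0693 (592.5, 74.8, 17.7, 17.4, -5.5)
h2 [342.91842105 147.30789474] 380 z 0.0592 mean 0.0611 (585.5, -126.8, 18.2, 17.0, 89.8)
handle [513.65167828 259.430019  ] (461.5, -318.6, 61.5, 36.9, -7.9)
[0.01251872 0.02491343 0.02625575]
blade [524.46345515 213.2923588 ] (509.9, -331.5, 43.6, 17.3, -7.9)
st1 corners [[0.4936, 0.1312], [0.4862, 0.032], [0.6348, 0.0197]]
st2 [[0.4847, -0.0772], [0.4832, -0.1787], [0.6313, -0.1763]]
case [[0.4429, -0.2238, 0.014], [0.411, -0.3569, 0.014], [0.6021, -0.2681, 0.014]]
```

>>> arm_command([
  [[0.56,-0.082,0.22,0.03,0.138],[0.56,-0.082,0.22,0.03,0.138],[0.56,-0.082,0.22,0.03,0.138],[0.56,-0.082,0.22,0.03,0.138],[0.56,-0.082,0.22,0.03,0.138],[0.56,-0.082,0.22,0.03,0.138],[0.56,-0.082,0.22,0.15,0.138],[0.56,-0.082,0.22,0.15,0.138],[0.56,-0.082,0.22,0.15,0.138],[0.56,-0.082,0.22,0.15,0.138],[0.56,-0.082,0.22,0.15,0.138]],
])

```text
clock: 2.85
tcp_pos: [0.4482, -0.3204, 0.1036]
tcp_rot: [180.0, -0.1, -7.9]
contact_force: [-0.1, -0.5, 1.1]
grip_width: 0.0382
grip_force: 0.0
```

Run:
```python
from h import *
s,p,d,c,T=grab(); cv2.imwrite("pics/w2.png",p[:,:,::-1])
print(s["clock"],s["tcp_pos"],s["tcp_rot"],s["joint_positions"].round(1),s["grip_width"])
g=p.min(2).astype(int);M=p.max(2).astype(int);Z=cloud(c,T,d)[...,2]
P=np.array([[.51,-.3315,.009],[.459,-.3237,.026]]);q=proj(c,T,P);print(q)
px,ce=blob((g>190)&(Z<.03),q[0]); print("blade",ce,rect(c,T,px,.009))
px,ce=blob((M<60)&(Z<.04)&(Z>.015),q[1]); print("handle",ce,rect(c,T,px,.026))
```

```text
2.85 [ 0.44818946 -0.32039472  0.10362471] [ 1.79983416e+02 -5.02056777e-02 -7.93428413e+00] [ 44.5  16.3 -15.8 102.6   5.   61.8 -71. ] 0.038157032895040265
[[319.81379377 148.77029376]
 [318.8598537  230.60835482]]
blade [321.03031944 147.64158094] (509.8, -332.6, 44.2, 17.9, -8.3)
handle [320.80183779 238.01478226] (455.3, -324.9, 50.6, 27.2, -8.5)
```

View pics/w2.png

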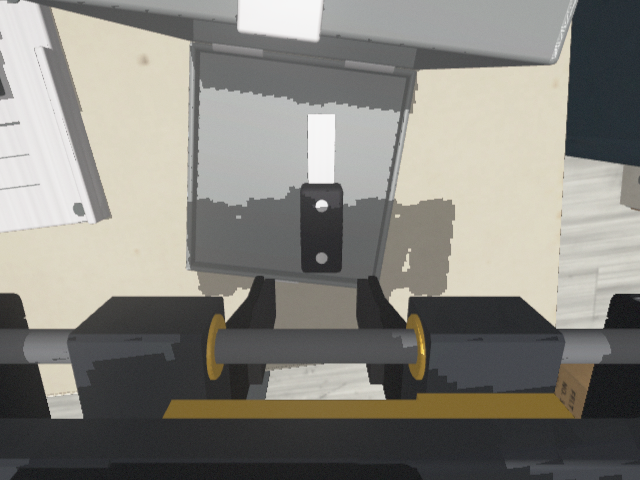

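>>> arm_command([
  [[0.56,0.0,0.003,0.05,0.005],[0.56,0.0,0.003,0.08,0.005],[0.56,0.0,0.003,0.094,0.005],[0.56,0.0,0.003,0.094,0.005],[0.56,0.0,0.003,0.094,0.005],[0.8,0.0,0.003,0.094,0.005],[0.8,0.0,0.003,0.094,0.005],[0.8,0.0,0.003,0.094,0.005],[0.8,0.0,0.003,0.094,0.005],[0.8,0.0,0.003,0.094,0.005]],
], force=25)

```text
clock: 3.9
tcp_pos: [0.4483, -0.3238, 0.0101]
tcp_rot: [179.9, -0.1, -8.2]
contact_force: [-2.0, 0.4, 7.1]
grip_width: 0.0278
grip_force: 25.0
```

>>> arm_command([
  [[0.8,0.0,0.0,-0.02,0.0],[0.8,0.0,0.0,-0.06,0.0],[0.8,0.0,0.0,-0.11,0.0],[0.8,0.0,-0.03,-0.12,0.0],[0.8,-0.025,-0.408,-0.12,-0.06],[0.8,-0.025,-0.408,-0.12,-0.06],[0.8,-0.025,-0.408,-0.12,-0.06],[0.8,-0.025,-0.408,-0.12,-0.06],[0.8,-0.025,-0.408,-0.12,-0.06],[0.8,-0.025,-0.408,-0.12,-0.06],[0.8,-0.025,-0.408,-0.12,-0.06],[0.8,-0.025,-0.408,-0.12,-0.06],[0.8,-0.025,-0.408,-0.12,-0.06],[0.8,-0.025,-0.408,-0.12,-0.06],[0.8,-0.025,-0.408,-0.12,-0.06]],
])

```text
clock: 5.4
tcp_pos: [0.4809, 0.0828, 0.1285]
tcp_rot: [180.0, 0.0, -4.9]
contact_force: [-0.4, -0.3, -1.3]
grip_width: 0.0282
grip_force: 25.0
```

```bash
cat >> h.py <<'E'
def local(s,P):
    "world xy (m) -> shift in tool axes"
    a=np.radians(s["tcp_rot"][2]); D=np.atleast_2d(P)[:,:2]-s["tcp_pos"][:2]
    return np.c_[D@[np.cos(a),np.sin(a)],D@[np.sin(a),-np.cos(a)]]
E
python3 - <<'E'
from h import *
s,p,d,c,T=grab(); cv2.imwrite("pics/w3.png",p[:,:,::-1]);np.save("pics/w3.npy",d)
print(s["clock"],s["tcp_pos"],s["tcp_rot"],s["grip_width"],s["contact_force"])
g=p.min(2).astype(int);M=p.max(2).astype(int);Z=cloud(c,T,d)[...,2]
q=proj(c,T,[.5925,.0748,.0665])[0];px,ce=blob((g>225)&(Z>.05)&(Z<.08),q); z=Z[px[:,1],px[:,0]]
print("head",q,ce,np.median(z),rect(c,T,px,np.median(z)))
zb=s["tcp_pos"][2]-.0061+.005
px,ce=blob((g>150)&(abs(Z-zb)<.012),(318,170)); print("blade",ce,len(px),np.median(Z[px[:,1],px[:,0]]),zb,rect(c,T,px,zb))
E
```

```text
5.4 [0.48088207 0.08283849 0.12853688] [ 1.79957613e+02  2.08318491e-03 -4.86430419e+00] 0.02815353275948087 [-0.36015354 -0.29603296 -1.29728602]
head [313.2336074   60.76502785] [313.21601334  61.51709758] 0.06642397721636298 (592.0, 74.9, 18.5, 18.4, -4.3)
blade [315.62650329 164.71545269] 4407 0.12697814599431081 0.12743687847819915 (542.6, 77.8, 44.5, 17.9, -5.0)
```

View pics/w3.png

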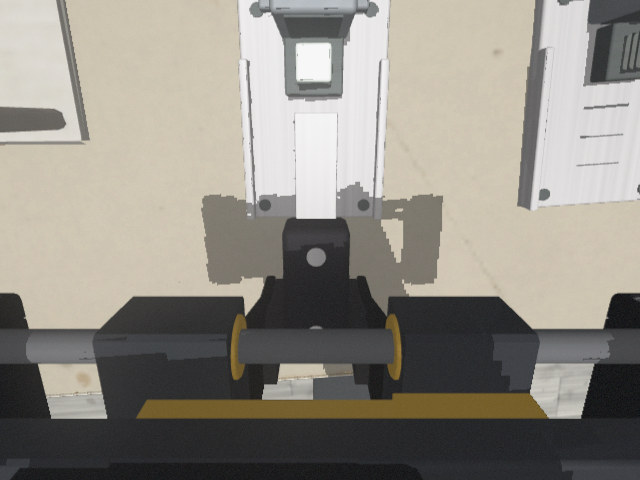

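>>> arm_command([
  [[0.8,0.0,-0.001,0.05,0.0],[0.8,0.0,-0.001,0.09,0.0],[0.8,0.0,-0.001,0.105,0.0],[0.8,0.0,-0.001,0.107,0.0],[0.8,0.0,-0.001,0.108,0.0],[0.8,0.0,-0.001,0.108,0.0],[0.8,0.0,-0.001,0.108,0.0]],
])

```text
clock: 6.15
tcp_pos: [0.4821, 0.0853, 0.022]
tcp_rot: [-180.0, -0.2, -4.8]
contact_force: [-0.4, -0.5, -0.9]
grip_width: 0.0276
grip_force: 25.0
```

Run:
```python
from h import *
s,p,d,c,T=grab(); cv2.imwrite("pics/w4.png",p[:,:,::-1])
print(s["clock"],s["tcp_pos"],s["tcp_rot"],s["grip_width"],s["contact_force"])
print(local(s,[.5920,.0749]))
```

```text
6.15 [0.48213018 0.08527853 0.02204902] [-1.79989272e+02 -1.51519827e-01 -4.78509288e+00] 0.02762435179450076 [-0.38344231 -0.48592033 -0.85321174]
[[0.11035264 0.00117718]]
```

>>> arm_command([
  [[0.8,0.0,0.0015,0.001,0.0],[0.8,0.01,0.0015,0.001,0.0],[0.8,0.02,0.0015,0.001,0.0],[0.8,0.03,0.0015,0.001,0.0],[0.8,0.037,0.0015,0.001,0.0],[0.8,0.037,0.0015,0.001,0.0],[0.8,0.037,0.0015,0.001,0.0],[0.8,0.037,0.0015,0.001,0.0]],
])

```text
clock: 7.0
tcp_pos: [0.5173, 0.0808, 0.0194]
tcp_rot: [180.0, 0.0, -4.7]
contact_force: [0.6, 0.9, -0.7]
grip_width: 0.0279
grip_force: 25.0
```

>>> arm_command([
  [[0.8,0.002,0.0,0.001,0.0],[0.8,0.002,0.0,0.001,0.0],[0.8,0.002,0.0,0.001,0.0],[0.54,0.002,0.0,0.001,0.0],[0.54,0.002,0.0,0.001,0.0],[0.54,0.002,0.0,0.001,0.0],[0.54,0.002,0.0,0.001,0.0],[0.54,0.002,0.0,-0.02,0.0],[0.54,0.002,0.0,-0.06,0.0],[0.54,0.002,0.0,-0.08,0.0],[1.0,0.04,0.0,-0.08,0.0],[1.0,0.074,0.0,-0.08,0.0],[1.0,0.074,0.0,-0.08,0.0],[1.0,0.074,0.0,-0.08,0.0],[1.0,0.074,0.0,-0.08,0.0],[1.0,0.074,0.0,-0.08,0.0]],
])

```text
clock: 8.6
tcp_pos: [0.5907, 0.0747, 0.0996]
tcp_rot: [180.0, 0.0, -4.7]
contact_force: [0.5, 1.4, 0.2]
grip_width: 0.003
grip_force: 0.0
```

Run:
```python
from h import *
s=r.read_state()
print(s["clock"],s["tcp_pos"],s["tcp_rot"],s["grip_width"],s["contact_force"])
print(local(s,[.5920,.0749]))
s,p,d,c,T=grab("top"); cv2.imwrite("pics/t5.png",p[:,:,::-1])
s,p,d,c,T=grab("scene"); cv2.imwrite("pics/s5.png",cv2.resize(p[200:300,250:400],None,fx=5,fy=5)[:,:,::-1])
```

```text
8.6 [0.59071297 0.07474148 0.09960192] [ 1.79979746e+02  1.11425596e-02 -4.72957824e+00] 0.0030030611805313416 [0.46855774 1.35315986 0.21268394]
[[ 0.00126958 -0.00026409]]
```

View pics/s5.png

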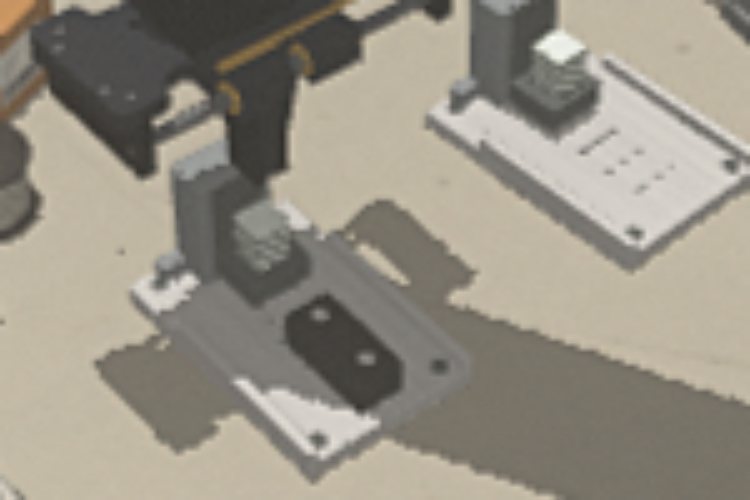

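Scene crop shows the feeler lying on stand 1 with its blade under the jaw, and the closed fingers above the head. Now I'll press down.

>>> arm_command([
  [[1.0,0.001,0.0,0.025,0.0],[1.0,0.001,0.0,0.03,0.0],[1.0,0.001,0.0,0.032,0.0],[1.0,0.001,0.0,0.034,0.0],[1.0,0.001,0.0,0.036,0.0],[1.0,0.001,0.0,0.037,0.0],[1.0,0.001,0.0,0.038,0.0],[1.0,0.001,0.0,0.038,0.0]],
])

```text
clock: 9.5
tcp_pos: [0.5926, 0.0745, 0.0617]
tcp_rot: [-180.0, -0.0, -4.8]
contact_force: [-1.8, -0.3, 2.9]
grip_width: 0.0006
grip_force: 1.6
```

>>> arm_command([
  [[1.0,0.0,0.0,0.0005,0.0],[1.0,0.0,0.0,0.001,0.0],[1.0,0.0,0.0,0.0015,0.0],[1.0,0.0,0.0,0.002,0.0],[1.0,0.0,0.0,0.002,0.0]],
])

```text
clock: 10.0
tcp_pos: [0.5926, 0.0745, 0.0595]
tcp_rot: [-180.0, -0.0, -4.8]
contact_force: [-2.2, -0.5, 3.6]
grip_width: 0.0001
grip_force: 1.6
```

>>> arm_command([
  [[1.0,0.0,0.0,0.0005,0.0],[1.0,0.0,0.0,0.0005,0.0],[1.0,0.0,0.0,0.001,0.0],[1.0,0.0,0.0,0.001,0.0]],
])

```text
clock: 10.4
tcp_pos: [0.5926, 0.0745, 0.0594]
tcp_rot: [180.0, -0.0, -4.8]
contact_force: [-4.7, -1.7, 12.3]
grip_width: 0.0002
grip_force: 6.1
```

>>> arm_command([
  [[1.0,0.0,0.0,0.0003,0.0],[1.0,0.0,0.0,0.0005,0.0],[1.0,0.0,0.0,0.0005,0.0],[1.0,0.0,0.0,0.0005,0.0]],
])

```text
clock: 10.8
tcp_pos: [0.5927, 0.0745, 0.0594]
tcp_rot: [180.0, -0.0, -4.8]
contact_force: [-6.8, -1.5, 16.7]
grip_width: 0.0005
grip_force: 8.2
```

>>> arm_command([
  [[1.0,0.0,0.0,-0.003,0.0],[1.0,0.0,0.0,-0.01,0.0],[1.0,0.0,0.0,-0.03,0.0],[1.0,0.0,0.0,-0.045,0.0],[0.54,-0.03,0.0,-0.045,0.0],[0.54,-0.073,0.0,-0.045,0.0],[0.54,-0.073,0.0,-0.045,0.0],[0.54,-0.073,0.0,-0.045,0.0],[0.54,-0.073,0.0,-0.045,0.0]],
])

```text
clock: 11.7
tcp_pos: [0.5208, 0.0804, 0.1037]
tcp_rot: [-180.0, -0.1, -4.8]
contact_force: [-0.3, 0.6, 0.5]
grip_width: 0.0325
grip_force: 0.0
```

```bash
cat >> h.py <<'E'
def feeler_on_stand(head,tag):
    "pose of handle (top at .034 on the anvil) and head, in tool axes; wrist view"
    s,p,d,c,T=grab(); cv2.imwrite(f"pics/{tag}.png",p[:,:,::-1])
    g=p.min(2).astype(int);M=p.max(2).astype(int);Z=cloud(c,T,d)[...,2]
    print(s["clock"],s["tcp_pos"].round(4),s["tcp_rot"].round(2),s["grip_width"].round(4),s["contact_force"].round(1))
    q=proj(c,T,head)[0];px,ce=blob((g>200)&(Z>.045)&(Z<.08),q); z=np.median(Z[px[:,1],px[:,0]]); h=rect(c,T,px,z)
    print("head",ce,z.round(4),h,"local",local(s,np.array(h[:2])/1000).round(4))
    for n,z0,z1,zz,near in(("handle",.027,.042,.034,(317,215)),):
        px,ce=blob((M<70)&(Z>z0)&(Z<z1),near); h=rect(c,T,px,zz); print(n,ce,len(px),h,"local",local(s,np.array(h[:2])/1000).round(4))
    bolts=[]
    n,l,st,cc=cv2.connectedComponentsWithStats(((g>90)&(Z>.027)&(Z<.042)).astype(np.uint8))
    print("bolts",[(cc[i].round(1).tolist(),int(st[i,4])) for i in range(1,n) if 20<st[i,4]<600])
E
python3 - <<'E'
from h import *
feeler_on_stand([.592,.0749,.0592],"w6")
E
```

```text
Traceback (most recent call last):
  File "h.py", line 39, in feeler_on_stand
    print(s["clock"],s["tcp_pos"].round(4),s["tcp_rot"].round(2),s["grip_width"].round(4),s["contact_force"].round(1))
                                                                 ^^^^^^^^^^^^^^^^^^^^^
AttributeError: 'float' object has no attribute 'round'
```

View pics/w6.png

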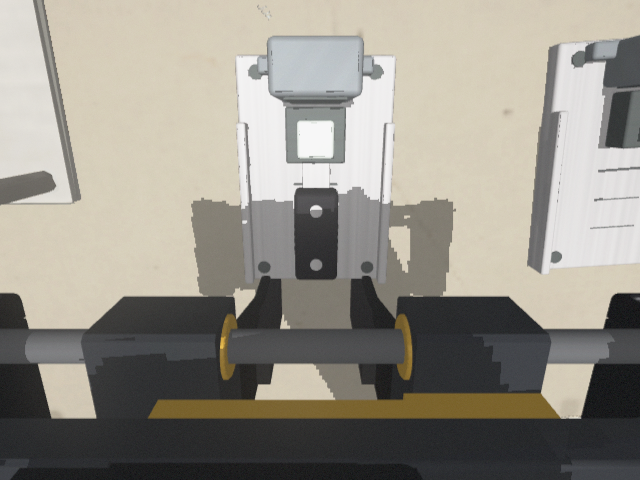

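>>> arm_command([
  [[0.54,0.0,0.0,0.04,0.0],[0.54,0.0,0.0,0.07,0.0],[0.54,0.0,0.0,0.083,0.0],[0.54,0.0,0.0,0.085,0.0],[0.54,0.0,0.0,0.085,0.0],[0.54,0.0,0.0,0.085,0.0],[0.54,0.0,0.0,0.085,0.0]],
])

```text
clock: 12.45
tcp_pos: [0.5207, 0.0806, 0.0193]
tcp_rot: [-180.0, -0.1, -4.8]
contact_force: [-0.0, 0.1, 0.6]
grip_width: 0.0402
grip_force: 0.0
```

>>> arm_command([
  [[0.8,0.0,0.0,0.0,0.0],[0.8,0.0,0.0,0.0,0.0],[0.8,0.0,0.0,0.0,0.0],[0.8,0.0,0.0,0.0,0.0],[0.8,0.0,0.0,0.0,0.0],[0.8,0.0,0.0,0.0,0.0]],
])

```text
clock: 13.05
tcp_pos: [0.5199, 0.0804, 0.0184]
tcp_rot: [180.0, -0.0, -4.8]
contact_force: [-0.4, -1.7, 5.9]
grip_width: 0.0277
grip_force: 25.0
```

>>> arm_command([
  [[0.8,-0.002,0.0,0.0,0.0],[0.8,-0.005,0.0,0.0,0.0],[0.8,-0.01,0.0,0.0,0.0],[0.8,-0.016,0.0,0.0,0.0],[0.8,-0.022,0.0,0.0,0.0],[0.8,-0.028,0.0,0.0,0.0],[0.8,-0.034,0.0,0.0,0.0],[0.8,-0.04,0.0,0.0,0.0],[0.8,-0.046,0.0,0.0,0.0],[0.8,-0.048,0.0,0.0,0.0],[0.8,-0.048,0.0,0.0,0.0],[0.8,-0.048,0.0,0.0,0.0]],
])

```text
clock: 14.25
tcp_pos: [0.4714, 0.0846, 0.0182]
tcp_rot: [180.0, 0.0, -4.8]
contact_force: [-1.2, -0.8, 9.4]
grip_width: 0.0277
grip_force: 25.0
```

```bash
sed -i 's/s\["grip_width"\].round(4)/round(float(s["grip_width"]),4)/' h.py
python3 - <<'E'
from h import *
feeler_on_stand([.592,.0749,.0592],"w7")
E
```

```text
14.25 [0.4714 0.0846 0.0182] [ 1.7998e+02  5.0000e-02 -4.7600e+00] 0.0277 [-1.2 -0.8  9.4]
head [315.3604336    5.25203252] 0.0585 (583.7, 75.5, 18.7, 2.7, 85.2) local [[ 0.1127 -0.0003]]
handle [316.68894803 284.83656857] 6388 (489.2, 83.2, 48.6, 46.8, 85.2) local [[ 0.0179 -0.0001]]
bolts [([315.8, 257.6], 285), ([315.7, 327.3], 25)]
```

>>> arm_command([
  [[0.8,0.0,0.0,-0.02,0.0],[0.8,0.0,0.0,-0.06,0.0],[0.8,0.0,0.0,-0.11,0.0],[0.8,0.028,0.21,-0.11,-0.08],[0.8,0.028,0.21,-0.11,-0.08],[0.8,0.028,0.21,-0.11,-0.08],[0.8,0.028,0.21,-0.11,-0.08],[0.8,0.028,0.21,-0.11,-0.08],[0.8,0.028,0.21,-0.11,-0.08],[0.8,0.028,0.21,-0.11,-0.08],[0.8,0.028,0.21,-0.11,-0.08]],
])

```text
clock: 15.4
tcp_pos: [0.482, -0.1252, 0.1277]
tcp_rot: [-180.0, 0.1, -0.0]
contact_force: [0.6, 1.3, -1.6]
grip_width: 0.028
grip_force: 25.0
```

Run:
```python
from h import *
s,p,d,c,T=grab(); cv2.imwrite("pics/w8.png",p[:,:,::-1])
print(s["clock"],s["tcp_pos"],s["tcp_rot"],s["grip_width"],s["contact_force"])
g=p.min(2).astype(int);Z=cloud(c,T,d)[...,2]
for n,P in(("h2",[.5855,-.1268,.0595]),("h1",[.592,.0749,.059])):
    q=proj(c,T,P)[0];print(q);px,ce=blob((g>200)&(Z>.045)&(Z<.08),q); z=Z[px[:,1],px[:,0]]; h=rect(c,T,px,np.median(z))
    print(n,ce,np.median(z),h,local(s,np.array(h[:2])/1000))
zb=s["tcp_pos"][2]-.0061+.005
px,ce=blob((g>150)&(abs(Z-zb)<.012),(318,170)); h=rect(c,T,px,zb);print("blade",ce,np.median(Z[px[:,1],px[:,0]]),zb,h,local(s,np.array(h[:2])/1000))
```

```text
15.4 [ 0.48203308 -0.12517398  0.12768444] [-1.79957704e+02  5.90808909e-02 -3.90944661e-02] 0.02799858229104843 [ 0.56319326  1.34846822 -1.64099099]
[318.65329097  78.49195261]
h2 [318.84085106  79.41787234] 0.059177886425687776 (585.1, -126.9, 19.1, 18.9, 89.3) [[0.10306807 0.00165569]]
[-40.44347304  66.80363463]
h1 [318.84085106  79.41787234] 0.059177886425687776 (585.1, -126.9, 19.1, 18.9, 89.3) [[0.10306807 0.00165569]]
blade [315.51157991 165.26553543] 0.12581329742160727 0.12658444295369803 (543.8, -125.1, 44.1, 17.8, -0.1) [[ 0.06176685 -0.00011613]]
```

View pics/w8.png

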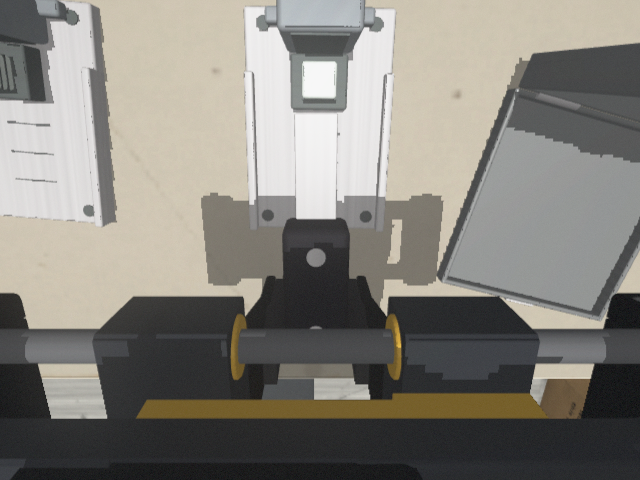

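>>> arm_command([
  [[0.8,-0.002,0.0015,0.05,0.0],[0.8,-0.002,0.0015,0.09,0.0],[0.8,-0.002,0.0015,0.103,0.0],[0.8,-0.002,0.0015,0.106,0.0],[0.8,-0.002,0.0015,0.108,0.0],[0.8,-0.002,0.0015,0.109,0.0],[0.8,-0.002,0.0015,0.109,0.0],[0.8,-0.002,0.0015,0.109,0.0]],
])

```text
clock: 16.25
tcp_pos: [0.481, -0.1288, 0.02]
tcp_rot: [180.0, -0.1, -0.2]
contact_force: [-0.1, -0.8, -1.1]
grip_width: 0.0274
grip_force: 25.0
```

>>> arm_command([
  [[0.8,0.0,-0.002,0.001,0.0],[0.8,0.0,-0.002,0.001,0.0],[0.8,0.0,-0.002,0.0015,0.0],[0.8,0.0,-0.002,0.0015,0.0],[0.54,0.0,-0.002,0.0015,0.0],[0.54,0.0,-0.002,0.0015,0.0],[0.54,0.0,-0.002,0.0015,0.0],[0.54,0.0,-0.002,0.0015,0.0],[0.54,0.0,-0.002,-0.03,0.0],[0.54,0.0,-0.002,-0.08,0.0],[0.54,0.05,-0.002,-0.085,0.0],[0.54,0.104,-0.002,-0.085,0.0],[0.54,0.104,-0.002,-0.085,0.0],[0.54,0.104,-0.002,-0.085,0.0],[0.54,0.104,-0.002,-0.085,0.0]],
])

```text
clock: 17.75
tcp_pos: [0.5833, -0.1269, 0.1035]
tcp_rot: [-180.0, 0.1, -0.2]
contact_force: [0.8, -0.1, 0.2]
grip_width: 0.0398
grip_force: 0.0
```

>>> arm_command([
  [[0.54,0.001,0.0,0.04,0.0],[0.54,0.001,0.0,0.06,0.0],[0.54,0.001,0.0,0.063,0.0],[0.54,0.001,0.0,0.063,0.0],[0.54,0.001,0.0,0.063,0.0],[0.9,0.001,0.0,0.063,0.0],[0.9,0.001,0.0,0.063,0.0],[0.9,0.001,0.0,0.063,0.0],[0.9,0.001,0.0,0.063,0.0],[0.9,0.001,0.0,0.063,0.0],[0.9,0.001,0.0,0.063,0.0]],
], force=30)

```text
clock: 18.85
tcp_pos: [0.5855, -0.1271, 0.0414]
tcp_rot: [180.0, -0.0, -0.2]
contact_force: [-1.8, -0.3, 3.5]
grip_width: 0.02
grip_force: 30.0
```

>>> arm_command([
  [[0.9,0.0,0.0,-0.001,0.0],[0.9,0.0,0.0,-0.002,0.0],[0.9,0.0,0.0,-0.003,0.0],[0.9,0.0,0.0,-0.004,0.0],[0.9,0.0,0.0,-0.005,0.0],[0.9,0.0,0.0,-0.006,0.0],[0.9,0.0,0.0,-0.006,0.0],[0.9,0.0,0.0,-0.006,0.0]],
])

```text
clock: 19.65
tcp_pos: [0.5854, -0.1271, 0.0473]
tcp_rot: [180.0, -0.0, -0.2]
contact_force: [3.4, -1.3, -3.8]
grip_width: 0.0196
grip_force: 30.0
```

Jaw 2 went up about 6 mm. Now I'll release it, go back over the feeler and look.

>>> arm_command([
  [[0.54,0.0,0.0,0.0,0.0],[0.54,0.0,0.0,0.0,0.0],[0.54,0.0,0.0,0.0,0.0],[0.54,0.0,0.0,0.0,0.0],[0.54,0.0,0.0,-0.03,0.0],[0.54,0.0,0.0,-0.058,0.0],[0.54,-0.05,0.0,-0.058,0.0],[0.54,-0.104,0.0,-0.058,0.0],[0.54,-0.104,0.0,-0.058,0.0],[0.54,-0.104,0.0,-0.058,0.0],[0.54,-0.104,0.0,-0.058,0.0]],
])

```text
clock: 20.75
tcp_pos: [0.4825, -0.1266, 0.1057]
tcp_rot: [180.0, -0.1, -0.2]
contact_force: [0.3, 0.1, -0.1]
grip_width: 0.0399
grip_force: 0.0
```

Run:
```python
from h import *
feeler_on_stand([.5851,-.1269,.065],"w9")
```

```text
20.75 [ 0.4825 -0.1266  0.1057] [ 1.7998e+02 -1.0000e-01 -1.7000e-01] 0.0399 [ 0.3  0.1 -0.1]
head [315.97404283  74.79948086] 0.065 (584.9, -127.0, 18.9, 18.8, -1.1) local [[0.1024 0.    ]]
handle [315.5793681  244.49409973] 2627 (488.4, -126.0, 53.8, 27.4, 0.7) local [[ 0.0059 -0.0007]]
bolts [([283.5, 41.2], 51), ([348.8, 41.9], 44), ([315.2, 211.5], 137), ([315.3, 264.7], 110)]
```

View pics/w9.png

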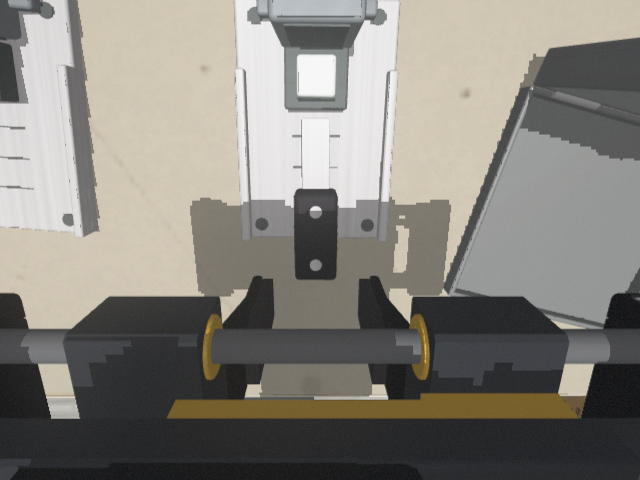

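>>> arm_command([
  [[0.54,-0.001,0.0,0.04,0.0],[0.54,-0.001,0.0,0.07,0.0],[0.54,-0.001,0.0,0.083,0.0],[0.54,-0.001,0.0,0.0865,0.0],[0.54,-0.001,0.0,0.0865,0.0],[0.54,-0.001,0.0,0.0865,0.0],[0.54,-0.001,0.0,0.0865,0.0],[0.8,-0.001,0.0,0.0865,0.0],[0.8,-0.001,0.0,0.0865,0.0],[0.8,-0.001,0.0,0.0865,0.0],[0.8,-0.001,0.0,0.0865,0.0],[0.8,-0.001,0.0,0.0865,0.0],[0.8,-0.001,0.0,0.0855,0.0],[0.8,-0.001,0.0,0.0855,0.0]],
], force=25)

```text
clock: 22.2
tcp_pos: [0.4801, -0.1266, 0.0194]
tcp_rot: [-180.0, 0.0, -0.2]
contact_force: [-0.9, -0.6, -2.0]
grip_width: 0.0278
grip_force: 25.0
```

>>> arm_command([
  [[0.8,0.008,0.0,-0.0005,0.0],[0.8,0.016,0.0,-0.0005,0.0],[0.8,0.024,0.0,-0.0005,0.0],[0.8,0.032,0.0,-0.0005,0.0],[0.8,0.032,0.0,0.0,0.0],[0.8,0.032,0.0,0.0005,0.0],[0.8,0.032,0.0,0.0005,0.0],[0.8,0.032,0.0,0.0005,0.0]],
])

```text
clock: 23.0
tcp_pos: [0.512, -0.1268, 0.019]
tcp_rot: [180.0, 0.0, -0.2]
contact_force: [0.4, 0.1, -0.7]
grip_width: 0.0274
grip_force: 25.0
```

>>> arm_command([
  [[0.54,0.0,0.0,0.0,0.0],[0.54,0.0,0.0,0.0,0.0],[0.54,0.0,0.0,0.0,0.0],[0.54,0.0,0.0,0.0,0.0],[0.54,0.0,0.0,-0.02,0.0],[0.54,0.0,0.0,-0.06,0.0],[0.54,0.0,0.0,-0.08,0.0],[1.0,0.04,0.0,-0.08,0.0],[1.0,0.074,0.0,-0.08,0.0],[1.0,0.074,0.0,-0.08,0.0],[1.0,0.074,0.0,-0.08,0.0],[1.0,0.074,0.0,-0.08,0.0],[1.0,0.074,0.0,-0.08,0.0]],
])

```text
clock: 24.3
tcp_pos: [0.5856, -0.1272, 0.0991]
tcp_rot: [180.0, 0.0, -0.2]
contact_force: [-0.4, 0.0, -0.2]
grip_width: 0.0031
grip_force: 0.0
```

Run:
```python
from h import *
s=r.read_state()
print(s["clock"],s["tcp_pos"],s["tcp_rot"],s["grip_width"],local(s,[.585,-.127]))
s,p,d,c,T=grab("scene"); cv2.imwrite("pics/s10.png",cv2.resize(p[160:300,250:420],None,fx=4,fy=4)[:,:,::-1])
```

```text
24.3 [ 0.58556445 -0.12716448  0.09912031] [ 1.79973793e+02  2.00353181e-02 -1.99369579e-01] 0.0030815289986893465 [[-0.00056502 -0.00016251]]
```

View pics/s10.png

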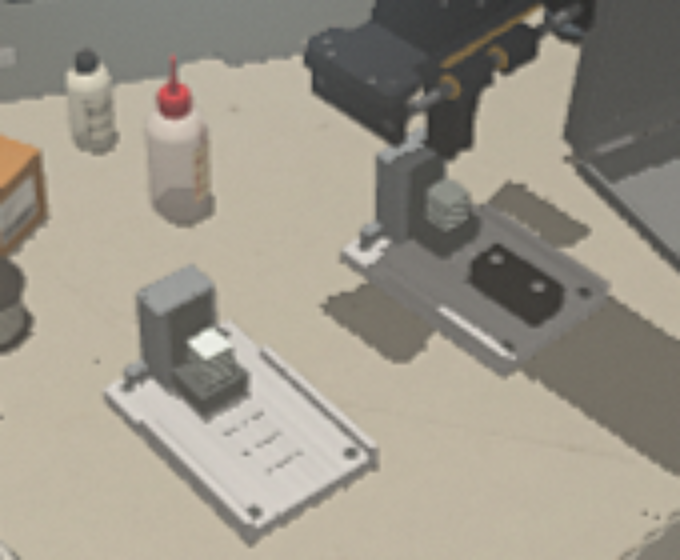

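Crop shows the feeler in place on stand 2, with its blade under the jaw. Pressing jaw 2 now.

>>> arm_command([
  [[1.0,0.0,0.0,0.025,0.0],[1.0,0.0,0.0,0.032,0.0],[1.0,0.0,0.0,0.034,0.0],[1.0,0.0,0.0,0.036,0.0],[1.0,0.0,0.0,0.037,0.0],[1.0,0.0,0.0,0.038,0.0],[1.0,0.0,0.0,0.039,0.0],[1.0,0.0,0.0,0.0395,0.0],[1.0,0.0,0.0,0.0395,0.0]],
])

```text
clock: 25.25
tcp_pos: [0.5864, -0.1271, 0.0596]
tcp_rot: [180.0, -0.0, -0.2]
contact_force: [-2.6, -1.3, 3.0]
grip_width: 0.0002
grip_force: 1.7
```

>>> arm_command([
  [[1.0,0.0,0.0,0.0005,0.0],[1.0,0.0,0.0,0.0005,0.0],[1.0,0.0,0.0,0.001,0.0],[1.0,0.0,0.0,0.001,0.0]],
])

```text
clock: 25.65
tcp_pos: [0.5865, -0.1271, 0.0594]
tcp_rot: [180.0, -0.0, -0.2]
contact_force: [-5.6, -0.1, 11.9]
grip_width: 0.0005
grip_force: 5.6
```

>>> arm_command([
  [[1.0,0.0,0.0,0.0005,0.0],[1.0,0.0,0.0,0.0005,0.0],[1.0,0.0,0.0,0.0005,0.0]],
])

```text
clock: 25.95
tcp_pos: [0.5866, -0.1271, 0.0594]
tcp_rot: [180.0, -0.0, -0.2]
contact_force: [-7.5, -0.3, 16.3]
grip_width: 0.0004
grip_force: 7.7
```

>>> arm_command([
  [[1.0,0.0,0.0,-0.003,0.0],[1.0,0.0,0.0,-0.01,0.0],[1.0,0.0,0.0,-0.03,0.0],[1.0,0.0,0.0,-0.045,0.0],[0.54,-0.03,0.0,-0.045,0.0],[0.54,-0.074,0.0,-0.045,0.0],[0.54,-0.074,0.0,-0.045,0.0],[0.54,-0.074,0.0,-0.045,0.0],[0.54,-0.074,0.0,-0.045,0.0],[0.54,-0.074,0.0,-0.045,0.0]],
])

```text
clock: 26.95
tcp_pos: [0.5135, -0.1265, 0.1034]
tcp_rot: [-180.0, -0.1, -0.2]
contact_force: [0.1, -0.7, -0.7]
grip_width: 0.037
grip_force: 0.0
```

Run:
```python
from h import *
feeler_on_stand([.5851,-.127,.0592],"w11")
```

```text
26.95 [ 0.5135 -0.1265  0.1034] [-1.7999e+02 -7.0000e-02 -1.6000e-01] 0.037 [ 0.1 -0.7 -0.7]
head [316.61771562 138.1041181 ] 0.0586 (585.2, -127.0, 19.1, 18.7, -0.2) local [[0.0718 0.0003]]
handle [316.28194497 244.82623445] 2653 (518.2, -126.5, 49.5, 27.2, 0.7) local [[ 0.0047 -0.    ]]
bolts [([3.2, 133.7], 337), ([315.9, 211.3], 143), ([316.1, 265.1], 113)]
```

>>> arm_command([
  [[0.54,0.0,0.0,0.04,0.0],[0.54,0.0,0.0,0.07,0.0],[0.54,0.0,0.0,0.082,0.0],[0.54,0.0,0.0,0.0845,0.0],[0.54,0.0,0.0,0.0845,0.0],[0.54,0.0,0.0,0.0845,0.0],[0.54,0.0,0.0,0.0845,0.0],[0.54,0.0,0.0,0.0845,0.0],[0.8,0.0,0.0,0.0845,0.0],[0.8,0.0,0.0,0.0845,0.0],[0.8,0.0,0.0,0.0845,0.0],[0.8,0.0,0.0,0.0845,0.0],[0.8,0.0,0.0,0.0845,0.0]],
])

```text
clock: 28.3
tcp_pos: [0.5123, -0.1268, 0.0187]
tcp_rot: [180.0, -0.0, -0.2]
contact_force: [-2.4, -0.3, 3.4]
grip_width: 0.0278
grip_force: 25.0
```

>>> arm_command([
  [[0.8,-0.002,0.0,0.0,0.0],[0.8,-0.005,0.0,0.0,0.0],[0.8,-0.01,0.0,0.0,0.0],[0.8,-0.016,0.0,0.0,0.0],[0.8,-0.022,0.0,0.0,0.0],[0.8,-0.028,0.0,0.0,0.0],[0.8,-0.034,0.0,0.0,0.0],[0.8,-0.04,0.0,0.0,0.0],[0.8,-0.046,0.0,0.0,0.0],[0.8,-0.048,0.0,0.0,0.0],[0.8,-0.048,0.0,0.0,0.0]],
])

```text
clock: 29.4
tcp_pos: [0.4636, -0.1267, 0.0186]
tcp_rot: [180.0, 0.1, -0.2]
contact_force: [-2.0, 0.6, 7.1]
grip_width: 0.0277
grip_force: 25.0
```

>>> arm_command([
  [[0.8,0.0,0.0,-0.02,0.0],[0.8,0.0,0.0,-0.06,0.0],[0.8,0.0,0.0,-0.1,0.0],[0.8,-0.013,0.193,-0.1,0.14],[0.8,-0.013,0.193,-0.1,0.14],[0.8,-0.013,0.193,-0.1,0.14],[0.8,-0.013,0.193,-0.1,0.14],[0.8,-0.013,0.193,-0.1,0.14],[0.8,-0.013,0.193,-0.1,0.14],[0.8,-0.013,0.193,-0.1,0.14],[0.8,-0.013,0.193,-0.1,0.14],[0.8,-0.013,0.193,-0.06,0.14],[0.8,-0.013,0.193,-0.03,0.14],[0.8,-0.013,0.193,-0.03,0.14],[0.8,-0.013,0.193,-0.03,0.14]],
])

```text
clock: 30.9
tcp_pos: [0.451, -0.3188, 0.0492]
tcp_rot: [-180.0, 0.0, -8.1]
contact_force: [1.2, -0.4, -1.2]
grip_width: 0.028
grip_force: 25.0
```

Run:
```python
from h import *
s,p,d,c,T=grab(); cv2.imwrite("pics/w12.png",p[:,:,::-1])
print(s["clock"],s["tcp_pos"],s["tcp_rot"],s["grip_width"],s["contact_force"])
```

```text
30.9 [ 0.45103348 -0.31877394  0.0491869 ] [-1.79977136e+02  1.64941273e-02 -8.13416075e+00] 0.02800437967641507 [ 1.19220216 -0.38927958 -1.18295182]
```

View pics/w12.png

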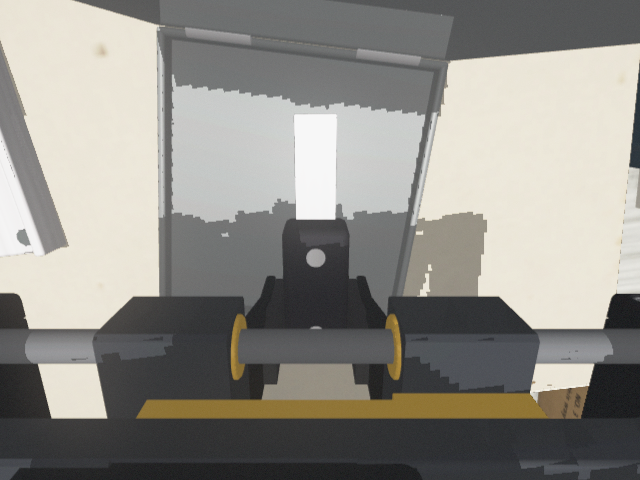

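>>> arm_command([
  [[0.8,0.0,0.0,0.02,0.0],[0.8,0.0,0.0,0.034,0.0],[0.8,0.0,0.0,0.038,0.0],[0.8,0.0,0.0,0.039,0.0],[0.8,0.0,0.0,0.039,0.0],[0.8,0.0,0.0,0.039,0.0],[0.56,0.0,0.0,0.039,0.0],[0.56,0.0,0.0,0.039,0.0],[0.56,0.0,0.0,0.039,0.0],[0.56,0.0,0.0,0.039,0.0],[0.56,0.0,0.0,0.01,0.0],[0.56,0.0,0.0,-0.04,0.0],[0.56,0.0,0.0,-0.09,0.0],[0.56,0.0,0.0,-0.14,0.0],[1.0,0.0,0.0,-0.17,0.0],[1.0,0.0,0.0,-0.17,0.0],[1.0,0.0,0.0,-0.17,0.0]],
])

```text
clock: 32.65
tcp_pos: [0.4508, -0.3196, 0.2188]
tcp_rot: [180.0, -0.0, -8.2]
contact_force: [-0.4, -0.1, -0.4]
grip_width: 0.0217
grip_force: 0.0
```

Run:
```python
from h import *
s,p,d,c,T=grab(); cv2.imwrite("pics/w13.png",p[:,:,::-1])
print(s["clock"],s["tcp_pos"],s["tcp_rot"],s["joint_positions"].round(1))
g=p.min(2).astype(int);M=p.max(2).astype(int);C=cloud(c,T,d);Z=C[...,2]
px,ce=blob((g>190)&(Z<.03)&(Z>0.004),proj(c,T,[.51,-.33,.009])[0]); print("blade",ce,rect(c,T,px,.009))
# lid & surroundings from scene+top+wrist clouds
h0=np.array([.572,-.328]);a=np.radians(-14.5);ex=np.array([np.cos(a),np.sin(a)]);ey=np.array([-ex[1],ex[0]])
for n in("top","scene"):
    _,p,d,c,T=grab(n); cv2.imwrite(f"pics/{n}13.png",p[:,:,::-1]); C=cloud(c,T,d)[d>0]
    u=(C[:,:2]-h0)@ex;v=(C[:,:2]-h0)@ey
    k=(abs(v)<.065)&(C[:,2]>.03)&(C[:,2]<.19)&(abs(u)<.08)
    for z0 in np.arange(.03,.19,.02):
        kk=k&(C[:,2]>=z0)&(C[:,2]<z0+.02)
        if kk.sum()>5: print(n,"z",z0.round(2),"u",np.percentile(u[kk],[5,50,95]).round(4),kk.sum())
    k=(abs(v)<.2)&(u>.05)&(u<.35)&(C[:,2]>.08)
    for u0 in np.arange(.05,.35,.05):
        kk=k&(u>=u0)&(u<u0+.05); print(n,"behind u",u0.round(2),kk.sum(),C[kk,2].max().round(3) if kk.any() else 0, v[kk].min().round(2) if kk.any() else 0)
```

```text
32.65 [ 0.45081508 -0.31962213  0.21877508] [ 1.79963097e+02 -4.99370425e-02 -8.20691973e+00] [ 48.1  11.2 -19.9  94.4   3.9  75.  -70.7]
blade [316.40916667 136.45      ] (514.0, -330.7, 52.6, 49.0, 81.7)
top z 0.15 u [-0.021  -0.0111 -0.0011] 404
top z 0.17 u [-0.0241 -0.0085 -0.0018] 21
top behind u 0.05 0 0 0
top behind u 0.1 0 0 0
top behind u 0.15 3984 0.534 -0.2
top behind u 0.2 4490 0.54 -0.19
top behind u 0.25 4025 0.545 -0.18
top behind u 0.3 4109 0.55 -0.17
scene z 0.03 u [-0.0035  0.0093  0.0125] 182
scene z 0.05 u [-0.0075  0.0073  0.0103] 174
scene z 0.07 u [-0.0061  0.0051  0.0078] 187
scene z 0.09 u [-0.0101  0.0031  0.0067] 191
scene z 0.11 u [-0.0141  0.0007  0.0036] 206
scene z 0.13 u [-0.0165 -0.0012  0.0015] 150
scene z 0.15 u [-0.0226 -0.0136 -0.0014] 306
scene behind u 0.05 0 0 0
scene behind u 0.1 0 0 0
scene behind u 0.15 5273 0.448 -0.2
scene behind u 0.2 3770 0.442 -0.2
scene behind u 0.25 2214 0.431 -0.19
scene behind u 0.3 2038 0.416 -0.18
```

Run:
```python
from h import *
h0=np.array([.572,-.328]);a=np.radians(-14.5);ex=np.array([np.cos(a),np.sin(a)]);ey=np.array([-ex[1],ex[0]])
for n in("top","scene"):
    _,p,d,c,T=grab(n); C=cloud(c,T,d)[d>0]
    u=(C[:,:2]-h0)@ex;v=(C[:,:2]-h0)@ey
    for v0 in np.arange(-.2,.25,.05):
        k=(v>=v0)&(v<v0+.05)&(u>.04)&(u<.4)&(C[:,2]>.06)
        if k.sum()>20: print(n,"v",v0.round(2),k.sum(),"u nearest",np.percentile(u[k],1).round(3),"z",np.percentile(C[k,2],[1,50,99]).round(2))
s,p,d,c,T=grab();M=p.max(2).astype(int);g=p.min(2).astype(int);C=cloud(c,T,d);Z=C[...,2]
px,ce=blob((M<60)&(Z<.04)&(Z>.018),proj(c,T,[.46,-.321,.026])[0]); print("handle",ce,rect(c,T,px,.026),"z",np.median(Z[px[:,1],px[:,0]]))
k=(g>215)&(Z<.02)&(C[...,0]>.48)&(C[...,0]<.545)&(abs(C[...,1]+.33)<.03)
ys,xs=np.nonzero(k);print("blade",rect(c,T,np.c_[xs,ys],.009),k.sum())
```

```text
top v -0.2 8428 u nearest 0.165 z [0.07 0.36 0.54]
top v -0.15 1862 u nearest 0.353 z [0.07 0.38 0.55]
top v -0.1 21 u nearest 0.251 z [0.06 0.08 0.09]
top v -0.05 610 u nearest 0.209 z [0.28 0.33 0.35]
top v -0.0 2366 u nearest 0.165 z [0.07 0.34 0.35]
top v 0.05 2607 u nearest 0.175 z [0.07 0.34 0.35]
top v 0.1 2513 u nearest 0.188 z [0.08 0.34 0.35]
top v 0.15 2423 u nearest 0.195 z [0.07 0.34 0.35]
top v 0.2 2287 u nearest 0.207 z [0.07 0.34 0.35]
scene v -0.2 6345 u nearest 0.179 z [0.07 0.27 0.43]
scene v -0.15 334 u nearest 0.361 z [0.11 0.31 0.4 ]
scene v -0.05 108 u nearest 0.208 z [0.28 0.34 0.35]
scene v -0.0 1963 u nearest 0.163 z [0.07 0.26 0.35]
scene v 0.05 2242 u nearest 0.174 z [0.06 0.27 0.35]
scene v 0.1 2194 u nearest 0.187 z [0.07 0.27 0.35]
scene v 0.15 2323 u nearest 0.194 z [0.06 0.26 0.35]
scene v 0.2 2259 u nearest 0.206 z [0.07 0.26 0.35]
handle [316.24501425 205.51851852] (454.2, -319.5, 44.7, 27.1, -8.2) z 0.025607153170874697
blade (511.9, -327.8, 44.4, 17.2, -8.6) 911
```

>>> arm_command([
  [[0.0,0.0,0.0,0.0,-0.4],[0.0,0.0,0.0,0.0,-0.4],[0.0,0.0,0.0,0.0,-0.4],[0.0,0.091,-0.012,0.0,-1.46],[0.0,0.091,-0.012,0.0,-1.46],[0.0,0.091,-0.012,0.0,-1.46],[0.0,0.091,-0.012,0.0,-1.46],[0.0,0.091,-0.012,0.0,-1.46],[0.0,0.091,-0.012,0.0,-1.46],[0.0,0.091,-0.012,0.0,-1.46],[0.0,0.091,-0.012,0.0,-1.46],[0.0,0.091,-0.012,0.0,-1.46],[0.0,0.091,-0.012,0.0,-1.46],[0.0,0.091,-0.012,0.0,-1.46]],
])

```text
clock: 34.35
tcp_pos: [0.5425, -0.3206, 0.2185]
tcp_rot: [-180.0, 0.0, 75.3]
contact_force: [-1.5, 0.7, 0.4]
grip_width: 0.0869
grip_force: 0.0
```

Run:
```python
from h import *
h0=np.array([.572,-.328])
s,p,d,c,T=grab(); cv2.imwrite("pics/w14.png",p[:,:,::-1])
a=np.radians(s["tcp_rot"][2]-90);ex=np.array([np.cos(a),np.sin(a)]);ey=np.array([-ex[1],ex[0]])
print(s["clock"],s["tcp_pos"],s["tcp_rot"],s["grip_width"],"tcp u,v",((s["tcp_pos"][:2]-h0)@ex).round(4),((s["tcp_pos"][:2]-h0)@ey).round(4))
C=cloud(c,T,d)[d>0];u=(C[:,:2]-h0)@ex;v=(C[:,:2]-h0)@ey
k=(C[:,2]>.155)&(C[:,2]<.18)&(abs(u)<.06)
for v0 in np.arange(-.1,.14,.02):
    kk=k&(v>=v0)&(v<v0+.02)
    if kk.sum()>5: print("lid top v",v0.round(2),np.percentile(u[kk],[3,97]).round(4),np.median(C[kk,2]).round(3),kk.sum())
```

```text
34.35 [ 0.54245892 -0.32057723  0.21850624] [-1.79997741e+02  6.02341258e-03  7.53277226e+01] 0.0868682403379136 tcp u,v -0.0305 -0.0003
lid top v -0.06 [-0.02    0.0004] 0.164 432
lid top v -0.04 [-0.0197  0.0004] 0.164 983
lid top v -0.02 [-0.0223  0.0004] 0.165 1110
lid top v 0.0 [-0.0207  0.0003] 0.164 1214
lid top v 0.02 [-0.0197  0.0004] 0.164 1233
lid top v 0.04 [-0.0199  0.0004] 0.164 1348
lid top v 0.06 [-0.02    0.0001] 0.164 521
```

View pics/w14.png

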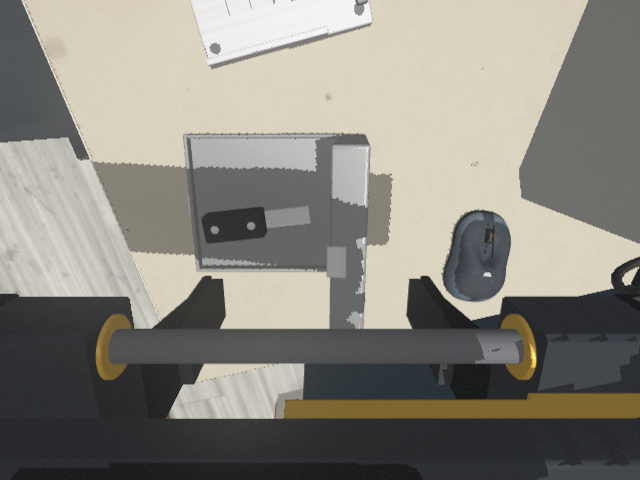

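Wrist view shows the feeler flat inside the case and the lid standing between the open fingers; its top edge runs along u≈350. I'll lower the fingers either side of it.

>>> arm_command([
  [[0.0,0.0,0.0,0.03,0.0],[0.0,0.0,0.0,0.06,0.0],[0.0,0.0,0.0,0.072,0.0],[0.0,0.0,0.0,0.072,0.0],[0.0,0.0,0.0,0.072,0.0],[0.0,0.0,0.0,0.072,0.0]],
])

```text
clock: 35.0
tcp_pos: [0.5433, -0.321, 0.1483]
tcp_rot: [179.9, 0.0, 75.4]
contact_force: [0.5, 1.0, 0.7]
grip_width: 0.087
grip_force: 0.0
```

>>> arm_command([
  [[0.0,0.0,-0.005,0.0,0.0],[0.0,0.0,-0.011,0.0,0.0],[0.0,0.0,-0.018,0.0005,0.0],[0.0,0.0,-0.0266,0.0008,0.0],[0.0,0.0,-0.033,0.0018,0.0],[0.0,0.0,-0.0396,0.0028,0.0],[0.0,0.0,-0.046,0.0045,0.0],[0.0,0.0,-0.0524,0.0061,0.0],[0.0,0.0,-0.0586,0.0084,0.0],[0.0,0.0,-0.0647,0.0107,0.0],[0.0,0.0,-0.0707,0.0136,0.0],[0.0,0.0,-0.0766,0.0165,0.0],[0.0,0.0,-0.0822,0.02,0.0],[0.0,0.0,-0.0878,0.0234,0.0],[0.0,0.0,-0.093,0.0275,0.0],[0.0,0.0,-0.0982,0.0315,0.0],[0.0,0.0,-0.0982,0.0315,0.0]],
])

```text
clock: 36.7
tcp_pos: [0.4463, -0.2957, 0.1143]
tcp_rot: [-179.9, -0.0, 75.4]
contact_force: [-0.9, -0.2, -0.5]
grip_width: 0.0868
grip_force: 0.0
```

```bash
cat > lid.py <<'E'
from h import *
h0=np.array([.572,-.328])
s=r.read_state();a=np.radians(-14.7);ex=np.array([np.cos(a),np.sin(a)]);ey=np.array([-ex[1],ex[0]])
D=s["tcp_pos"][:2]-h0; print(s["clock"],s["tcp_pos"].round(4),"u,v",(D@ex).round(4),(D@ey).round(4),s["contact_force"].round(1),s["tcp_rot"].round(1))
for n in("scene","top"):
    _,p,d,c,T=grab(n);C=cloud(c,T,d)[d>0];u=(C[:,:2]-h0)@ex;v=(C[:,:2]-h0)@ey
    for v0,v1 in((-.065,-.045),(.045,.065)):
        k=(v>v0)&(v<v1)&(u>-.15)&(u<.02)&(C[:,2]>.03)&(C[:,2]<.17)
        for u0 in(-.14,-.11,-.08,-.05,-.02):
            kk=k&(abs(u-u0)<.006)
            if kk.sum()>4: print(n,v0,"u",u0,"z",np.percentile(C[kk,2],[10,50,90]).round(4),kk.sum())
E
python3 lid.py
```

```text
36.7 [ 0.4463 -0.2957  0.1143] u,v -0.1298 -0.0006 [-0.9 -0.2 -0.5] [-179.9   -0.    75.4]
scene 0.045 u -0.11 z [0.1135 0.1222 0.1274] 61
scene 0.045 u -0.08 z [0.0842 0.0947 0.1086] 31
scene 0.045 u -0.05 z [0.0587 0.0705 0.0821] 26
scene 0.045 u -0.02 z [0.0371 0.0455 0.0572] 17
top 0.045 u -0.11 z [0.1181 0.1227 0.1269] 36
top 0.045 u -0.08 z [0.1022 0.1071 0.1117] 31
top 0.045 u -0.05 z [0.0773 0.0805 0.0881] 28
top 0.045 u -0.02 z [0.0507 0.055  0.0608] 29
```

>>> arm_command([
  [[0.0,0.0,-0.005,0.0044,0.0],[0.0,0.0,-0.0097,0.0089,0.0],[0.0,0.0,-0.014,0.0139,0.0],[0.0,0.0,-0.0184,0.0189,0.0],[0.0,0.0,-0.0222,0.0242,0.0],[0.0,0.0,-0.0259,0.0296,0.0],[0.0,0.0,-0.0292,0.0353,0.0],[0.0,0.0,-0.0325,0.0411,0.0],[0.0,0.0,-0.0352,0.0471,0.0],[0.0,0.0,-0.0378,0.0531,0.0],[0.0,0.0,-0.039,0.056,0.0],[0.0,0.0,-0.04,0.059,0.0],[0.0,0.0,-0.041,0.062,0.0],[0.0,0.0,-0.042,0.0656,0.0],[0.0,0.0,-0.042,0.0656,0.0],[0.0,0.0,-0.042,0.0656,0.0]],
])

```text
clock: 38.4
tcp_pos: [0.4068, -0.2854, 0.0494]
tcp_rot: [180.0, -0.0, 75.4]
contact_force: [1.0, 0.2, 0.0]
grip_width: 0.0871
grip_force: 0.0
```

>>> arm_command([
  [[0.0,0.0,-0.0003,0.002,0.0],[0.0,0.0,-0.0007,0.004,0.0],[0.0,0.0,-0.0013,0.006,0.0],[0.0,0.0,-0.0018,0.008,0.0],[0.0,0.0,-0.0022,0.009,0.0],[0.0,0.0,-0.0024,0.01,0.0],[0.0,0.0,-0.0026,0.011,0.0],[0.0,0.0,-0.0028,0.0115,0.0],[0.0,0.0,-0.0028,0.012,0.0],[0.0,0.0,-0.0028,0.012,0.0],[0.0,0.0,-0.0028,0.012,0.0]],
])

```text
clock: 39.5
tcp_pos: [0.4041, -0.2847, 0.0375]
tcp_rot: [180.0, 0.0, 75.4]
contact_force: [0.7, -0.4, -0.6]
grip_width: 0.087
grip_force: 0.0
```

```bash
python3 lid.py
```

```text
39.5 [ 0.4041 -0.2847  0.0375] u,v -0.1734 -0.0008 [ 0.7 -0.4 -0.6] [180.    0.   75.4]
scene -0.065 u -0.14 z [0.0369 0.0393 0.041 ] 9
scene -0.065 u -0.11 z [0.0368 0.038  0.0388] 11
scene 0.045 u -0.14 z [0.033  0.0373 0.0399] 29
scene 0.045 u -0.11 z [0.0354 0.0385 0.0403] 28
scene 0.045 u -0.08 z [0.0338 0.0375 0.0399] 25
scene 0.045 u -0.05 z [0.0326 0.038  0.0394] 24
scene 0.045 u -0.02 z [0.0327 0.0363 0.0397] 23
top -0.065 u -0.05 z [0.0345 0.0364 0.0393] 27
top -0.065 u -0.02 z [0.0324 0.0364 0.0418] 31
top 0.045 u -0.14 z [0.0331 0.0362 0.0418] 29
top 0.045 u -0.11 z [0.0322 0.0357 0.039 ] 28
top 0.045 u -0.08 z [0.0331 0.0358 0.0398] 31
top 0.045 u -0.05 z [0.0322 0.0351 0.0413] 28
top 0.045 u -0.02 z [0.0311 0.0343 0.0403] 29
```

>>> arm_command([
  [[0.0,0.0,0.0,0.0005,0.0],[0.0,0.0,0.0,0.001,0.0],[0.0,0.0,0.0,0.0015,0.0],[0.0,0.0,0.0,0.002,0.0],[0.0,0.0,0.0,0.002,0.0]],
])

```text
clock: 40.1
tcp_pos: [0.4041, -0.2848, 0.0363]
tcp_rot: [180.0, 0.0, 75.4]
contact_force: [-5.4, 3.2, 12.9]
grip_width: 0.0867
grip_force: 6.3
```

>>> arm_command([
  [[0.0,0.0,0.0,0.0005,0.0],[0.0,0.0,0.0,0.001,0.0],[0.0,0.0,0.0,0.001,0.0]],
])

```text
clock: 40.4
tcp_pos: [0.4042, -0.2848, 0.036]
tcp_rot: [-180.0, 0.1, 75.5]
contact_force: [-10.5, 5.2, 23.4]
grip_width: 0.087
grip_force: 12.0
```

>>> arm_command([
  [[0.0,0.0,0.0,-0.003,0.0],[0.0,0.0,0.0,-0.02,0.0],[0.0,0.0,0.0,-0.07,0.0],[0.0,0.0,0.0,-0.12,0.0],[0.0,0.0,0.0,-0.17,0.0],[0.0,0.0,0.0,-0.21,0.0],[0.0,0.211,0.075,-0.21,1.316],[0.0,0.211,0.075,-0.21,1.316],[0.0,0.211,0.075,-0.21,1.316],[0.0,0.211,0.075,-0.21,1.316],[0.0,0.211,0.075,-0.21,1.316],[0.0,0.211,0.075,-0.21,1.316],[0.0,0.211,0.075,-0.21,1.316],[0.0,0.211,0.075,-0.21,1.316],[0.0,0.211,0.075,-0.21,1.316],[0.0,0.211,0.075,-0.21,1.316],[0.0,0.211,0.075,-0.21,1.316],[0.0,0.211,0.075,-0.21,1.316]],
])

```text
clock: 42.2
tcp_pos: [0.5296, -0.0993, 0.2444]
tcp_rot: [180.0, 0.0, 0.2]
contact_force: [-0.3, 0.5, 0.4]
grip_width: 0.087
grip_force: 0.0
```

```bash
python3 lid.py
python3 - <<'E'
from h import *
s,p,d,c,T=grab(); g=p.min(2).astype(int);Z=cloud(c,T,d)[...,2]
print(s["tcp_pos"],s["tcp_rot"],"bench",np.median(Z[20:60,250:450]))
for n,P in(("h2",[.5851,-.127,.059]),("h1",[.592,.0749,.059])):
    px,ce=blob((g>220)&(Z>.045)&(Z<.08),proj(c,T,P)[0]); print(n,ce,len(px),np.median(Z[px[:,1],px[:,0]]),rect(c,T,px,.059))
cv2.imwrite("pics/w15.png",p[:,:,::-1])
E
```

```text
42.2 [ 0.5296 -0.0993  0.2444] u,v -0.099 0.2105 [-0.3  0.5  0.4] [180.    0.    0.2]
scene -0.065 u -0.14 z [0.0354 0.0372 0.0394] 21
scene -0.065 u -0.11 z [0.0357 0.0373 0.0391] 23
scene -0.065 u -0.08 z [0.0359 0.0376 0.0398] 18
scene -0.065 u -0.05 z [0.0355 0.038  0.0405] 21
scene -0.065 u -0.02 z [0.0356 0.0378 0.0406] 18
scene 0.045 u -0.14 z [0.0352 0.037  0.0389] 26
scene 0.045 u -0.11 z [0.0332 0.0371 0.0405] 32
scene 0.045 u -0.08 z [0.031  0.0367 0.0383] 25
scene 0.045 u -0.05 z [0.0327 0.0367 0.0394] 21
scene 0.045 u -0.02 z [0.0345 0.0366 0.039 ] 25
top -0.065 u -0.14 z [0.0321 0.0355 0.0384] 32
top -0.065 u -0.11 z [0.0313 0.0353 0.0402] 29
top -0.065 u -0.08 z [0.0325 0.0365 0.0397] 27
top -0.065 u -0.05 z [0.0311 0.0346 0.0386] 28
top -0.065 u -0.02 z [0.0328 0.036  0.0416] 29
top 0.045 u -0.02 z [0.0352 0.038  0.0404] 8
[ 0.52963803 -0.09930843  0.24439654] [1.79998955e+02 1.86681340e-03 1.64822942e-01] bench -0.00022278282075061107
h2 [346.88972431 148.89223058] 399 0.05866949049916348 (585.2, -127.0, 17.9, 17.6, -89.9)
h1 [121.1748072  140.13624679] 389 0.05882040381093806 (592.4, 74.6, 17.8, 17.6, 85.8)
```

View pics/w15.png

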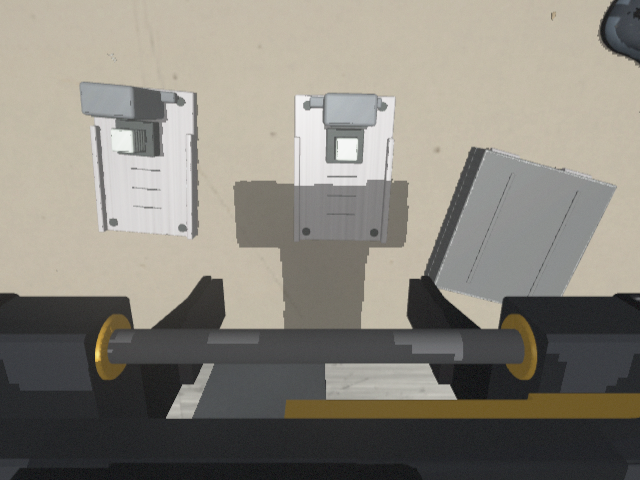

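Both heads sit at about 58.7–58.8 mm (59 mm less the 0.2 mm camera offset), so both gaps are about 5 mm. The lid is closed and flat at 36 mm, and the arm is touching nothing. Handing in.

```bash
python3 -c "
from workcell import r
print(r.job_done())"
```

```text
the job is handed in; nothing more can be done
None
```

I set both gap stands present to the blade's 5 mm thickness (left, then right), laid the feeler back in its case, lowered the lid gently until it closed, and handed in the job at about 42 s.

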